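# Drop the polishing wheel out of its head and park it

### The arm

A 6-joint arm with a two-finger parallel gripper is mounted at the origin on a cart in front of the work surface, level with it; the furniture and walls round the work are solid. World frame = base frame: x ahead of the robot, y to its left, z up, the work surface at z = 0. Lengths are in m, angles in degrees, forces in N, time in s.
With the tool pointing down it reaches from about 0.375 to 0.9 m from the base axis. Payload 3.1 kg.
Tool frame: the origin (TCP) lies midway between the tips of the shut fingers; the grasp point (between the pads) lies 19 mm behind it (bot.hold_point_z is the distance from the TCP to the grasp point, in m); z points along the fingers, y is the line along which they close (so a half turn about z gives the same grasp; the last joint's range is limited). The gripper opens to 87 mm and grips with 3 to 60 N. Pads are 19 mm wide; open, the fingers measure 117 mm over their backs; the gripper's body (75 mm by 190 mm) begins 51 mm behind the grasp point.
Start: joints at [64.544, 30.224, 82.088, -0, 67.689, -10.227], TCP at [0.164, 0.603, 0.223] pointing down, gripper open.
Joint ranges: [-176.69, 176.69], [-43.24, 126.21], [12.49, 139.97], [-82, 262], [0, 151.66], [-163.58, 163.58]. Speed limits (degrees/s): [159.86, 159.86, 180, 180, 180, 180].

### API

Orientations are given as a 3x3 rotation matrix whose columns are the frame's x, y, z axes.
In Python, from rig import read_state, optics, order, bot gives the robot as it stands.
- The arm moves only by the tool drive_tool, never from a script. Its argument "steps" is a list of rows, each a list of 7 numbers: the finger opening in mm, from 0 to 87, then the shift along the tool's x, y, z normalised to -1 to 1, where 1 is 0.12 m, then the turn, a rotation vector about the tool's x, y, z normalised to -1 to 1, where 1 is 1.5 rad. In form: [[jaw, tx, ty, tz, ax, ay, az], ...]. A call has 1 to 8 rows; each row is the pose to reach, as a shift and turn from the pose commanded when the call began, along the tool's axes at that moment; what a row does not reach only later rows make up. A row lasts 1/10 s, in which the tool goes at most 50 mm and 8.59 degrees, less where a joint would pass 70% of its speed; a pose out of reach is approached as far as the arm can. A call with a number of a shift or a turn outside -1 to 1 is refused whole. A call with a gripper value outside its range is refused whole. The fingers move at their own pace and stop on an object; the grip force is fixed at half the most. Time passes only in rows, so rows that repeat a pose let the fingers close. It gives the time, the measured TCP pose, the force, the opening and the grip force at its end, in the units of the state.
- read_state(): the state, without advancing time (a new reading comes with each control period).
- optics.capture(name): name is "scene" or "top"; returns a dict with "color" (420x560x3 uint8, blue, green, red), "range_z" (420x560 float32, m along the optical axis (not along the pixel's ray), 0 where there is no reading), "fx", "fy", "cx", "cy" (pixels), "rvec" (rotation vector, rad) and "tvec" (3), from world to camera coordinates, as OpenCV has them. Camera axes: x right, y down, z forward; pixel columns grow to the right and rows downward; lengths in m; the calibration is good to about 2 mm. A picture is of the moment at which its call begins.
- order.hand_in(): hands the job in; it is judged then, once.
The state is a dict: "time_s": time; "joint_positions": joint angles; "qvel": joint speeds; "tau": joint torques, N m; "position": TCP position; "tcp_rot": TCP orientation; "force": force on the tool from outside, world axes, zero at the start; "moment": the same for the moment, N m; "opening": opening from 0.0 (shut) to 1.0 (fully open); "grasp_force": force on a finger pad.
Only numpy, scipy, OpenCV 4.12 (cv2) and the standard library are available. Lean on these libraries where they do the work, as an engineer would, in place of code of your own. Each camera call takes 0.05 s, during which the arm holds its last target. There are 200 camera calls.

### The job

The polishing head must be stripped for cleaning: flip the red-knobbed cam lever fully open and leave it open, then take the grey wheel by its rim, ease its axle over the lip and lower it out of the open-ended slots. Without letting it drop or touch the bench, stand the wheel upright on its rim, fully home, in the free lane of the rack between or beside the spare wheels, and let go. Leave all other things where they are.

Things in the scene. Friction and masses are not known exactly. Their poses are not given: they have to be found in the camera images.
- head: Green polishing head fixed to the bench; origin on the bench under the wheel, z up, -x its front, y along the axle. Column at x = 58 to 82 mm; two aluminium cheeks 8 mm thick, inner faces at y = +-40, span x = -42 to +60, z = 140 to 196 mm; base plate 12 mm thick, x = -65 to 90, y = +-65.
- guard_edge (a point): Middle of the lower front edge of the head's green guard plate: head frame (-14, 0, 218) mm. The plate, 6 mm thick and 64 mm wide in y, runs from here back to the column over the wheel, so the wheel cannot be taken straight from above: tilt the tool 35 to 50 degrees, coming from the front and above, fingers towards the axle.
- seat (a point): Where the centre of the wheel rests in the head: head frame (0, 0, 160) mm, axes as the head's. In each cheek the axle lies on a slot floor behind a lip 4.5 mm high at x = -7.5 to -14 mm from here; the slot's roof is 17 mm above the axle's centre. To free it: lift the axle 6 to 9 mm, bring it forward 24 mm (-x), then down.
- slot_exit (a point): Middle of the slots' downward run, midway between the cheeks: 24 mm in front of the seat, 12 mm below it. The run is 20 mm wide in x (for the 12 mm axle), open below; its front prong (8 mm thick) ends at this height. Lowered 40 mm below the seat, the axle is clear and can go forward. The cam blade bars the way to this run until the lever is open.
- wheel: The grey polishing wheel: disc 90 mm in diameter, 22 mm thick, 0.15 to 0.31 kg, on a 12 mm steel axle 120 mm long fixed in it; origin at its centre, y along the axle. Starts seated in the head. The rim stands free in front of the cheeks and can be pinched across its faces (fingers closing along y), 36 to 42 mm from the centre.
- cam (a joint): Cam lever, on the outside of the head's -y cheek: 0 = shut (lever points forwards, blade down across the slot), 1.75 = fully open (stop; lever up and back). It stays where it is left; about 2 N at the knob. Starts at 0 to 0.2. Its open blade juts 60 mm in front of the seat, 35 mm above it: carry the wheel well forward before raising it.
- cam_knob (a point): Centre of the red ball, 22 mm in diameter, at the lever's end, 85 mm from the pivot (pinch it from above, fingers closing along the head's y; it turns freely between the fingers while the lever is swung).
- cam_pivot (a point): Point on the lever's hinge axis, in the plane of the lever: head frame (-15, -54, 188) mm; axes as the head's. At joint value q the knob lies from here at 85 mm x (-cos(0.26+q), 0, sin(0.26+q)) in head axes.
- lane_free_rest (a point): Where the wheel's centre rests in the free lane; axes as the lane's: the axle lies along y, z up. 62.7 mm above the bench. The lane is a grey trough 104 mm long (x), 27 mm wide inside, with flared lips 12 mm below this point; two rubber bars across its floor keep the wheel from rolling. The axle passes over the walls.
- lane_a_rest (a point): The same point of another lane, taken by spare_a. The three lanes stand side by side on a plywood board, 80 mm apart along y, in any order.
- lane_b_rest (a point): The same point of the lane taken by spare_b.
- spare_a: White spare wheel without axle, 90 mm in diameter, 28 mm over its brass hub, standing in its lane; origin at its centre, y its axis. Leave.
- spare_b: Brick-red spare wheel without axle, same size, standing in its lane. Leave.
- jar_red: White jar with red lid, 52 mm diameter, 60 mm high, on the bench in front of the head; origin under its centre. Leave.
- jar_brown: Brown jar with black lid, 52 x 60 mm; origin under its centre. Leave.
- oil_can: Brass oil can with spout, 60 mm diameter, 119 mm high; origin under its centre. Leave.
- mug: Orange mug 81 x 120 x 101 mm high; origin under its centre. Leave.
- dressing_stick: Dark stone stick 20 x 100 x 20 mm lying on the bench; origin under its centre. Leave.

How it is judged (in metres and radians):
On the way, in this order (a step that is already met when the one before it is completed fails the run):
1. the cam lever is swung open while the wheel still sits in its seat (value of joint cam above 1.5 rad and distance between wheel and seat below 0.012 m), for 0.2 s.
2. the axle has come out of the slots downwards: its centre is 25 mm or more below its seat, still under the slots (value of joint cam above 1.5 rad and z of wheel in the frame of seat below -0.025 m and x of wheel in the frame of seat above -0.08 m and height (world z) of wheel above 0.058 m).
At the end, for the whole second after the job is handed in: The wheel stands released and at rest in the free lane, its centre within 10 mm sideways and 6 mm in height of the lane's rest point, its axle within 0.25 rad of the lane's; the lever is still open (over 1.5 rad of 1.75) (horizontal distance between wheel and lane_free_rest below 0.01 m and z of wheel in the frame of lane_free_rest between -0.006 and 0.006 m and angle between the y axis of wheel and the y axis of lane_free_rest, either way round below 0.25 rad and linear speed of wheel below 0.02 m/s and value of joint cam above 1.5 rad); the robot touches nothing.
It fails at once if the wheel drops to the bench (its centre lower than 52 mm) (height (world z) of wheel below 0.052 m).
It fails at once if a spare wheel or another bystander is moved more than 20 mm (distance of any of spare_a, spare_b, jar_red, jar_brown, oil_can, mug, dressing_stick from where it was at the start of the episode above 0.02 m).
It also fails if it takes over 54 s, if anything falls off the work surface, if the arm or the gripper's body presses on something with over 40 N, if the wrist force passes 120 N, or if a joint passes its speed limit or range.

## Working session

There is one attempt and no reset: what is moved stays moved. The work goes in short steps, Python scripts to look and compute and a tool call to move; the robot and the scene stay as the last step left them, time stands still between calls to the robot, and variables do not carry over. Pictures are saved under pics/ and viewed, at most 10 in all, crops included, and the job is handed in when it is done.

Besides the shell and the picture viewer there is one more tool, called after "Call:" by a JSON object that holds its "method" and its "body", one argument or row to a line. drive_tool: Moves the arm, as the interface text tells. Scaled input: -1 to 1 covers 0.12 m each way for a shift and 1.5 rad each way for a turn. Its arguments: {"type":"object","properties":{"steps":{"type":"array"}},"required":["steps"]}

```bash
ls; mkdir -p pics; python3 - <<'E'
from rig import read_state, optics, order, bot
import cv2,numpy as np
s=read_state();print(s['time_s'],s['position'],s['tcp_rot'],bot.hold_point_z,[a for a in dir(bot) if a[0]!='_'])
for n in('scene','top'):
    c=optics.capture(n);np.savez(f'pics/{n}0.npz',**c);cv2.imwrite(f'pics/{n}0.png',c['color'])
    R=cv2.Rodrigues(np.array(c['rvec']))[0];print(n,-R.T@np.array(c['tvec']).ravel(),R[2],c['fx'])
E
```

```text
pics
0.0 [0.163817   0.6023918  0.22158592] [[-9.64890731e-01  2.62650048e-01 -9.10855386e-04]
 [ 2.62651374e-01  9.64888813e-01 -1.95798219e-03]
 [ 3.64610057e-04 -2.12847628e-03 -9.99997668e-01]] 0.0187 ['PlanningError', 'hold_point_z']
scene [ 0.06638707 -0.68402437  1.01099012] [ 0.38209841  0.63453692 -0.67183607] 506.13911198692546
top [0.34128381 0.10108427 1.17968415] [ 0.19935909 -0.00347536 -0.97992034] 437.96592627754313
```

View pics/scene0.png

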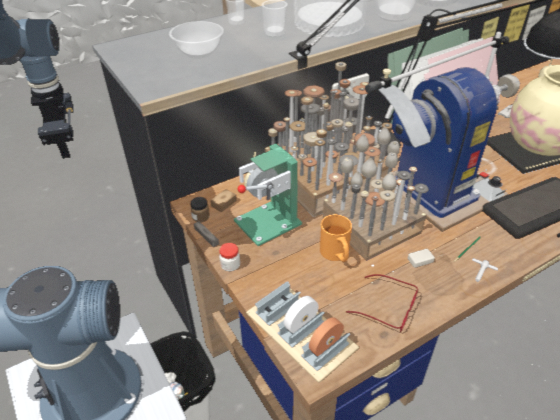

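View pics/top0.png

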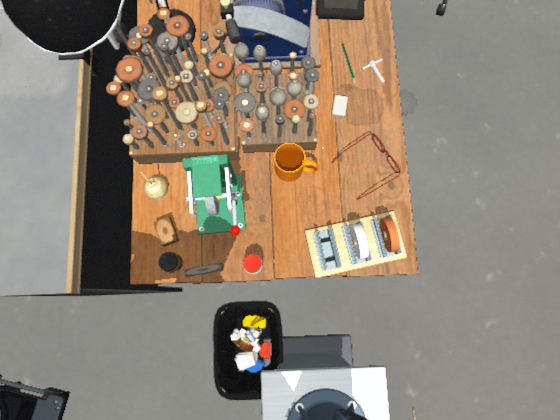

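The scene picture shows the head at about (268,190), its red knob at (242,188), and the rack at (305,330) with the free lane leftmost. In the top picture the head is at (212,190), the knob at (235,230) and the free lane at (325,247).

```bash
cat > h.py <<'E'
import numpy as np,cv2
from scipy.spatial.transform import Rotation as Ro
def load(n): return dict(np.load(f'pics/{n}.npz'))
def cam(c): return cv2.Rodrigues(c['rvec'])[0],c['tvec'].ravel()
def cloud(c):
    R,t=cam(c);z=c['range_z'];v,u=np.mgrid[:z.shape[0],:z.shape[1]]
    p=np.stack([(u-c['cx'])/c['fx']*z,(v-c['cy'])/c['fy']*z,z],-1)
    P=(p-t)@R;P[z==0]=np.nan;return P
def atz(c,u,v,h):
    R,t=cam(c);d=R.T@np.array([(u-c['cx'])/c['fx'],(v-c['cy'])/c['fy'],1]);o=-R.T@t
    return o+d*(h-o[2])/d[2]
def proj(c,P):
    R,t=cam(c);p=np.atleast_2d(P)@R.T+t
    return p[:,:2]/p[:,2:]*[c['fx'],c['fy']]+[c['cx'],c['cy']]
E
python3 - <<'E'
from h import *
a=load('top0')['color'];b=load('scene0')['color']
def pan(i,u,v,w,h,s): return cv2.resize(i[v:v+h,u:u+w],None,fx=s,fy=s,interpolation=cv2.INTER_CUBIC)
cv2.imwrite('pics/head.png',np.hstack([pan(a,178,145,80,120,5),pan(b,225,135,80,120,5)]))
cv2.imwrite('pics/rack.png',np.hstack([pan(a,300,205,110,80,3.6),pan(b,245,275,110,110,3.6)[:288]]))
P=cloud(load('top0'));Q=cloud(load('scene0'))
for n,c,P in(('top',a,P),('scene',b,Q)):
    hsv=cv2.cvtColor(c,cv2.COLOR_BGR2HSV);H,S,V=cv2.split(hsv)
    m=((H<6)|(H>174))&(S>200)&(V>120)
    k,l,st,ce=cv2.connectedComponentsWithStats(m.astype(np.uint8))
    for i in range(1,k):
        if st[i,4]>12: print(n,'red',st[i],ce[i],np.nanmedian(P[l==i],0))
    g=(H>60)&(H<90)&(S>110)
    X=P[g];X=X[(X[:,2]>-.01)&(X[:,0]<.9)]
    for lo,hi in((.005,.02),(.2,.235),(.235,.4)):
        Y=X[(X[:,2]>lo)&(X[:,2]<hi)]
        if len(Y)>5:
            r=cv2.minAreaRect((Y[:,:2]*1000).astype(np.float32));print(n,'green',lo,len(Y),np.median(Y,0),r)
E
```

```text
top red [231 226   9   9  61] [234.73770492 230.19672131] [0.48269377 0.19483176 0.22314315]
top red [249 255  12  17 119] [254.8907563  263.94117647] [0.41782881 0.16160382 0.05951206]
top red [263 342   7  17  69] [266.98550725 350.07246377] [ 0.13325667  0.15889017 -0.56145514]
top green 0.005 1117 [0.55500365 0.24998411 0.01121558] ((586.8602294921875, 256.3695068359375), (150.11485290527344, 126.0826644897461), 3.8262736797332764)
top green 0.2 1287 [0.61763759 0.25717871 0.22297755] ((610.2542724609375, 256.0289001464844), (95.5551986694336, 100.38505554199219), 5.288977146148682)
```

View pics/head.png

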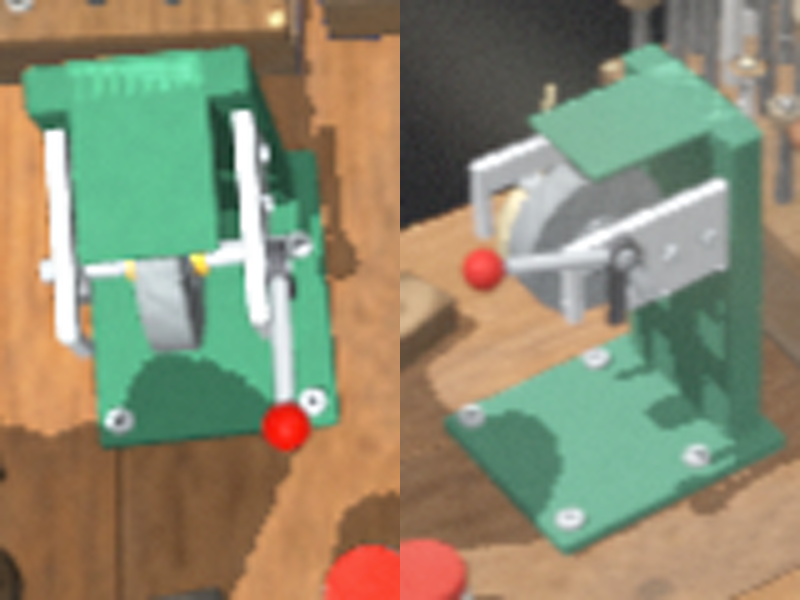

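View pics/rack.png

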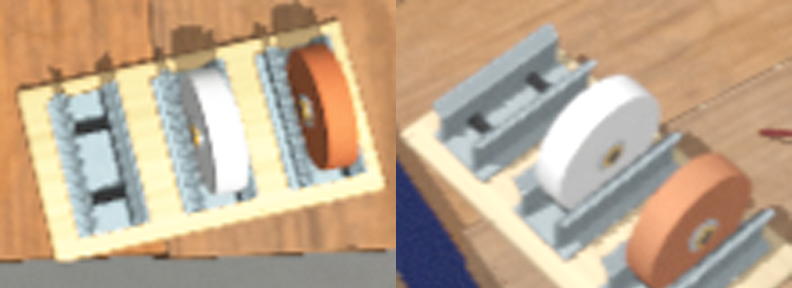

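The enlarged head picture gives (in its pixels) the base plate's front corners at (103,447) and (338,422) in the top panel, the guard's edge from (75,257) to (218,252), and the lever pointing forward. The rack crop shows the free lane at the left (y+ side), its walls from about (50,95)–(115,85) to (75,235)–(145,222), empty but for two bars.

```bash
python3 - <<'E'
from h import *
from scipy.optimize import least_squares
T=load('top0');S=load('scene0')
tt=lambda x,y:((x+.5)/5-.5+178,(y+.5)/5-.5+145)
ss=lambda x,y:((x+.5-400)/5-.5+225,(y+.5)/5-.5+135)
obs=[(T,(-65,65,12),tt(103,447)),(T,(-65,-65,12),tt(338,422)),(T,(-14,32,221),tt(75,260)),(T,(-14,-32,221),tt(218,253)),
(S,(-65,-65,12),ss(566,552)),(S,(-65,65,12),ss(445,426)),(S,(90,-65,12),ss(785,437)),(S,(-14,-32,220),ss(597,179)),(S,(-14,32,220),ss(531,121)),
(T,'k',(234.74,230.2)),(S,'k',ss(485,270))]
def f(v):
    r=[]
    R=Ro.from_euler('z',v[2]).as_matrix()
    for c,p,o in obs:
        if p=='k': a=.26+v[3];p=np.array([-15-85*np.cos(a),-54,188+85*np.sin(a)])
        P=R@(np.array(p)/1000)+[v[0],v[1],0];r+=list(proj(c,P)[0]-o)
    return np.array(r)
s=least_squares(f,[.57,.25,.07,.1],loss='soft_l1');v=s.x
print(v,np.degrees(v[2]));print(f(v).reshape(-1,2).round(1).tolist())
# rack
for n,c in(('top',T),('scene',S)):
    P=cloud(c).reshape(-1,3);P=P[(P[:,0]>.3)&(P[:,0]<.62)&(P[:,1]>-.25)&(P[:,1]<.1)]
    B=P[(P[:,2]>.006)&(P[:,2]<.02)];print(n,'board',len(B),np.median(B,0),cv2.minAreaRect((B[:,:2]*1000).astype(np.float32)))
    L=P[(P[:,2]>.043)&(P[:,2]<.056)]
    print('lip',len(L),L.min(0),L.max(0))
    W=P[P[:,2]>.06];print('wheels',len(W),W.min(0),W.max(0))
E
```

```text
[0.57825243 0.25487429 0.05952702 0.07010992] 3.4106471791220456
[[-0.6, -0.7], [0.6, -0.5], [1.0, 0.2], [0.8, -1.2], [-0.9, -1.1], [-1.1, -1.9], [0.2, -0.5], [-0.8, 0.9], [-1.0, 0.5], [0.2, -1.1], [-0.8, 0.3]]
top board 2449 [ 0.45583525 -0.07690096  0.0103197 ] ((514.1402587890625, -95.41804504394531), (227.5117950439453, 249.74996948242188), 10.198406219482422)
lip 615 [ 0.39870691 -0.2155202   0.04301837] [0.53278833 0.00627913 0.05599992]
wheels 846 [ 0.42143819 -0.20166896  0.06016748] [ 0.52260362 -0.08590536  0.1112037 ]
scene board 2380 [ 0.44020756 -0.14012886  0.01228461] ((507.99139404296875, -78.28193664550781), (230.62185668945312, 332.9063415527344), 7.360376358032227)
lip 781 [ 0.39950057 -0.21879826  0.04302554] [0.53534578 0.00329218 0.05593387]
wheels 1282 [ 0.42221743 -0.20568717  0.06014431] [ 0.52510974 -0.09347202  0.11278359]
```

```bash
python3 - <<'E'
from h import *
T=load('top0');S=load('scene0')
k=lambda x,y:((x+.5)/3.6-.5+300,(y+.5)/3.6-.5+205)
C=np.array([atz(T,*k(*p),.012) for p in((18,92),(333,20),(385,185),(58,260))]);print('board',C.round(4).tolist(),C.mean(0))
e=C[0]-C[1];g=C[3]-C[2];print('yaw',np.degrees(np.arctan2(-e[0],e[1])),np.degrees(np.arctan2(-g[0],g[1])),np.linalg.norm(e),np.linalg.norm(C[0]-C[3]))
L=np.array([atz(T,*k(*p),.0507) for p in((52,97),(115,83),(145,221),(75,236))]);print('lane',L.round(4).tolist(),L.mean(0))
for n,c in(('top',T),('scene',S)):
    P=cloud(c).reshape(-1,3);P=P[(P[:,0]>.35)&(P[:,0]<.6)&(P[:,1]>-.25)&(P[:,1]<.05)]
    col=c['color'].reshape(-1,3)
    best=None
    W=P[P[:,2]>.07]
    # yaw: wheels thinnest
    for part in(W[W[:,1]<-.145],W[W[:,1]>-.145]):
        r=cv2.minAreaRect((part[:,:2]*1000).astype(np.float32));print(n,len(part),np.round(r[0],1),np.round(r[1],1),r[2])
    yaw=np.radians(11.5);R=Ro.from_euler('z',-yaw).as_matrix()
    A=P[(P[:,2]>.03)&(P[:,2]<.056)]@R.T
    A=A[A[:,1]>A[:,1].max()-.05];h=A[A[:,2]>.046]
    print('lip y hist',np.histogram(h[:,1],np.arange(.0,.12,.003)-.09),'x',h[:,0].min(),h[:,0].max(),np.percentile(h[:,0],[2,98]))
E
```

```text
board [[0.5061, 0.028, 0.012], [0.5508, -0.2118, 0.012], [0.4258, -0.2386, 0.012], [0.3812, 0.0054, 0.012]] [ 0.46596798 -0.10423637  0.012     ]
yaw 10.580708406667956 10.375498158424262 0.24393511016629316 0.12693840023152317
lane [[0.4959, 0.0061, 0.0507], [0.5042, -0.0399, 0.0507], [0.4046, -0.0547, 0.0507], [0.3961, -0.0045, 0.0507]] [ 0.45022908 -0.02325176  0.0507    ]
top 396 [ 479.7 -182.2] [87.6 23.9] 10.152684211730957
top 371 [ 465.8 -104.1] [87.6 23.1] 9.281457901000977
lip y hist (array([0, 0, 0, 0, 0, 0, 0, 0, 0, 0, 0, 0, 0, 0, 0, 0, 0, 0, 0, 0, 0, 0,
       0, 0, 0, 0, 0, 0, 0, 0, 0, 0, 0, 0, 0, 0, 0, 0, 0]), array([-0.09 , -0.087, -0.084, -0.081, -0.078, -0.075, -0.072, -0.069,
       -0.066, -0.063, -0.06 , -0.057, -0.054, -0.051, -0.048, -0.045,
       -0.042, -0.039, -0.036, -0.033, -0.03 , -0.027, -0.024, -0.021,
       -0.018, -0.015, -0.012, -0.009, -0.006, -0.003,  0.   ,  0.003,
        0.006,  0.009,  0.012,  0.015,  0.018,  0.021,  0.024,  0.027])) x 0.3856822248624075 0.4890315352282342 [0.38812085 0.48662454]
scene 562 [ 479.4 -187.9] [85.5 26. ] 9.803977966308594
scene 535 [ 467.4 -110.2] [88.1 25.1] 8.656110763549805
lip y hist (array([0, 0, 0, 0, 0, 0, 0, 0, 0, 0, 0, 0, 0, 0, 0, 0, 0, 0, 0, 0, 0, 0,
       0, 0, 0, 0, 0, 0, 0, 0, 0, 0, 0, 0, 0, 0, 0, 0, 0]), array([-0.09 , -0.087, -0.084, -0.081, -0.078, -0.075, -0.072, -0.069,
       -0.066, -0.063, -0.06 , -0.057, -0.054, -0.051, -0.048, -0.045,
       -0.042, -0.039, -0.036, -0.033, -0.03 , -0.027, -0.024, -0.021,
       -0.018, -0.015, -0.012, -0.009, -0.006, -0.003,  0.   ,  0.003,
        0.006,  0.009,  0.012,  0.015,  0.018,  0.021,  0.024,  0.027])) x 0.3871658725794063 0.4907244194898603 [0.38937225 0.48700469]
```

```bash
cat >> h.py <<'E'
HX=np.array([.57825,.25487,0]);HY=.0595
def hd(x,y,z,o=None,yaw=None): return HX+Ro.from_euler('z',HY).as_matrix()@(np.array([x,y,z])/1000)
def RT(yaw,tilt): # tool y = frame y, fingers down, tilted forward
    t=np.radians(tilt);M=np.array([[-np.cos(t),0,np.sin(t)],[0,1,0],[-np.sin(t),0,-np.cos(t)]])
    return Ro.from_euler('z',yaw).as_matrix()@M
HOLD=.0187
def tcp(g,R): return g+R[:,2]*HOLD
def plan(calls,start=None):
    "calls: list of lists of (tcp,R,jaw); prints rows; chained from measured pose"
    from rig import read_state
    if start is None:
        s=read_state();p,R=s['position'],np.array(s['tcp_rot'])
    else: p,R=start
    for c in calls:
        print('CALL')
        for q,Q,j in c:
            sh=R.T@(q-p)/.12;ro=Ro.from_matrix(R.T@Q).as_rotvec()/1.5
            n=max(np.linalg.norm(sh)*.12/.05,np.linalg.norm(ro)*1.5/np.radians(8.59))
            print([j]+np.r_[sh,ro].round(3).tolist(),'rows %.1f'%n)
        p,R=q,Q
E
python3 - <<'E'
from h import *
T=load('top0');S=load('scene0')
A=[np.c_[cam(c)] if 0 else None for c in(T,S)]
Pm=[np.diag([1,1,1]).astype(float) for c in(T,S)]
M=[]
for c in(T,S):
    R,t=cam(c);K=np.array([[c['fx'],0,c['cx']],[0,c['fy'],c['cy']],[0,0,1]]);M.append(K@np.c_[R,t])
X=cv2.triangulatePoints(M[0],M[1],np.array([[234.74],[230.2]]),np.array([[(85.5)/5-.5+225],[270.5/5-.5+135]]));X=(X[:3]/X[3]).ravel()
a=.26+.07;k=hd(-15-85*np.cos(a),-54,188+85*np.sin(a));print('tri',X,'fit',k)
print('seat',hd(0,0,160))
k=(k+X)/2
R=RT(HY,0);q=tcp(k,R);up=q+[0,0,.07]
from rig import read_state
s=read_state();p0=s['position'];R0=np.array(s['tcp_rot'])
W=[p0+f*(up-p0)+[0,0,.03*(f<1)] for f in(.26,.52,.78)]+[up]
plan([[(W[0],R,50)],[(W[1],R,50)],[(W[2],R,50)],[(W[3],R,50)]])
E
```

```text
tri [0.48608493 0.19491768 0.21619163] fit [0.48621635 0.1952918  0.21554366]
seat [0.57825 0.25487 0.16   ]
CALL
[50, -0.905, -0.669, -0.348, -0.001, -0.0, -0.217] rows 2.8
CALL
[50, -0.645, -0.923, -0.099, 0.0, 0.0, 0.0] rows 2.7
CALL
[50, -0.645, -0.923, -0.099, 0.0, 0.0, 0.0] rows 2.7
CALL
[50, -0.545, -0.781, 0.167, 0.0, 0.0, 0.0] rows 2.3
```

Call:
{"method": "drive_tool", "body": {
  "steps": [
    [50,-0.905,-0.669,-0.348,0,0,-0.217],
    [50,-0.905,-0.669,-0.348,0,0,-0.217],
    [50,-0.905,-0.669,-0.348,0,0,-0.217],
    [50,-0.905,-0.669,-0.348,0,0,-0.217]
  ]
}}

```text
time_s: 0.5
position: [0.2508, 0.4943, 0.2657]
tcp_rot: [[-0.998, -0.055, 0.002], [-0.055, 0.998, -0.0], [-0.002, -0.0, -1.0]]
force: [-0.6, 1.1, -0.4]
opening: 0.728
grasp_force: 0.0
```

Call:
{"method": "drive_tool", "body": {
  "steps": [
    [50,-0.645,-0.923,-0.099,0,0,0],
    [50,-0.645,-0.923,-0.099,0,0,0],
    [50,-0.645,-0.923,-0.099,0,0,0]
  ]
}}

```text
time_s: 0.8
position: [0.3323, 0.3898, 0.2759]
tcp_rot: [[-0.998, -0.059, -0.0], [-0.059, 0.998, -0.001], [0.0, -0.001, -1.0]]
force: [1.1, 0.2, 0.2]
opening: 0.582
grasp_force: 0.0
```

Call:
{"method": "drive_tool", "body": {
  "steps": [
    [50,-0.645,-0.923,-0.099,0,0,0],
    [50,-0.645,-0.923,-0.099,0,0,0],
    [50,-0.645,-0.923,-0.099,0,0,0]
  ]
}}

```text
time_s: 1.1
position: [0.4169, 0.2837, 0.2879]
tcp_rot: [[-0.998, -0.058, 0.0], [-0.058, 0.998, -0.0], [-0.0, -0.0, -1.0]]
force: [0.7, 0.7, -0.2]
opening: 0.57
grasp_force: 0.0
```

Call:
{"method": "drive_tool", "body": {
  "steps": [
    [50,-0.545,-0.781,0.167,0,0,0],
    [50,-0.545,-0.781,0.167,0,0,0],
    [50,-0.545,-0.781,0.167,0,0,0],
    [50,-0.545,-0.781,0.167,0,0,0]
  ]
}}

```text
time_s: 1.5
position: [0.4873, 0.1944, 0.2669]
tcp_rot: [[-0.998, -0.056, -0.002], [-0.056, 0.998, 0.0], [0.002, 0.0, -1.0]]
force: [-1.3, 0.5, -0.9]
opening: 0.575
grasp_force: 0.0
```

Call:
{"method": "drive_tool", "body": {
  "steps": [
    [50,0.009,0.006,0.583,0,0,0],
    [50,0.009,0.006,0.583,0,0,0],
    [50,0.009,0.006,0.583,0,0,0],
    [10,0.009,0.006,0.583,0,0,0],
    [10,0.009,0.006,0.583,0,0,0],
    [10,0.009,0.006,0.583,0,0,0],
    [10,0.009,0.006,0.583,0,0,0],
    [10,0.009,0.006,0.583,0,0,0]
  ]
}}

```text
time_s: 2.3
position: [0.4858, 0.1953, 0.1989]
tcp_rot: [[-0.998, -0.061, 0.002], [-0.061, 0.998, -0.002], [-0.002, -0.002, -1.0]]
force: [-0.1, -2.0, 1.9]
opening: 0.227
grasp_force: 30.0
```

```bash
python3 - <<'E'
from h import *
from rig import read_state
s=read_state();print({k:np.round(s[k],3).tolist() for k in('time_s','position','force','opening','grasp_force','joint_positions')})
p=s['position'];R=RT(HY,0)
arc=lambda q:p+hd(-85*np.cos(.26+q),0,85*np.sin(.26+q))-hd(-85*np.cos(.33),0,85*np.sin(.33))
plan([[(arc(q),R,10) for q in np.arange(1,8)*.12+.07],[(arc(q),R,10) for q in np.arange(8,15)*.12+.07]],(p,R))
E
```

```text
{'time_s': 2.3, 'position': [0.486, 0.195, 0.199], 'force': [-0.114, -2.019, 1.885], 'opening': 0.227, 'grasp_force': 30.006, 'joint_positions': [9.738, 24.257, 98.084, -0.161, 57.585, -83.654]}
CALL
[10, -0.032, 0.0, -0.079, 0.0, 0.0, 0.0] rows 0.2
[10, -0.074, 0.0, -0.153, 0.0, 0.0, 0.0] rows 0.4
[10, -0.124, 0.0, -0.221, 0.0, 0.0, 0.0] rows 0.6
[10, -0.182, 0.0, -0.284, 0.0, 0.0, 0.0] rows 0.8
[10, -0.247, -0.0, -0.338, 0.0, 0.0, 0.0] rows 1.0
[10, -0.318, -0.0, -0.385, 0.0, 0.0, 0.0] rows 1.2
[10, -0.394, 0.0, -0.423, 0.0, 0.0, 0.0] rows 1.4
CALL
[10, -0.08, 0.0, -0.028, 0.0, 0.0, 0.0] rows 0.2
[10, -0.163, -0.0, -0.047, 0.0, 0.0, 0.0] rows 0.4
[10, -0.247, 0.0, -0.056, 0.0, 0.0, 0.0] rows 0.6
[10, -0.332, 0.0, -0.054, 0.0, 0.0, 0.0] rows 0.8
[10, -0.417, 0.0, -0.042, 0.0, 0.0, 0.0] rows 1.0
[10, -0.499, 0.0, -0.02, 0.0, 0.0, 0.0] rows 1.2
[10, -0.578, 0.0, 0.011, 0.0, 0.0, 0.0] rows 1.4
```

Call:
{"method": "drive_tool", "body": {
  "steps": [
    [10,-0.032,0,-0.079,0,0,0],
    [10,-0.074,0,-0.153,0,0,0],
    [10,-0.124,0,-0.221,0,0,0],
    [10,-0.182,0,-0.284,0,0,0],
    [10,-0.247,0,-0.338,0,0,0],
    [10,-0.318,0,-0.385,0,0,0],
    [10,-0.394,0,-0.423,0,0,0]
  ]
}}

```text
time_s: 3.0
position: [0.5316, 0.1982, 0.2493]
tcp_rot: [[-0.998, -0.06, -0.004], [-0.06, 0.998, -0.002], [0.004, -0.001, -1.0]]
force: [-2.5, -5.4, -2.5]
opening: 0.23
grasp_force: 30.0
```

Call:
{"method": "drive_tool", "body": {
  "steps": [
    [10,-0.08,0,-0.028,0,0,0],
    [10,-0.163,0,-0.047,0,0,0],
    [10,-0.247,0,-0.056,0,0,0],
    [10,-0.332,0,-0.054,0,0,0],
    [10,-0.417,0,-0.042,0,0,0],
    [10,-0.499,0,-0.02,0,0,0],
    [10,-0.578,0,0.011,0,0,0],
    [10,-0.578,0,0.011,0,0,0]
  ]
}}

```text
time_s: 3.8
position: [0.6047, 0.2028, 0.2488]
tcp_rot: [[-0.998, -0.059, 0.005], [-0.059, 0.998, 0.0], [-0.005, -0.0, -1.0]]
force: [3.4, -4.7, 3.9]
opening: 0.237
grasp_force: 30.0
```

```bash
python3 - <<'E'
from h import *
from rig import optics,read_state
for n in('scene','top'):
    c=optics.capture(n);np.savez(f'pics/{n}1.npz',**c)
a=load('top1')['color'];b=load('scene1')['color']
def pan(i,u,v,w,h,s): return cv2.resize(i[v:v+h,u:u+w],None,fx=s,fy=s,interpolation=cv2.INTER_CUBIC)
cv2.imwrite('pics/head1.png',np.hstack([pan(a,178,145,80,120,5),pan(b,225,135,80,120,5)]))
E
```

```text
(no output)
```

View pics/head1.png

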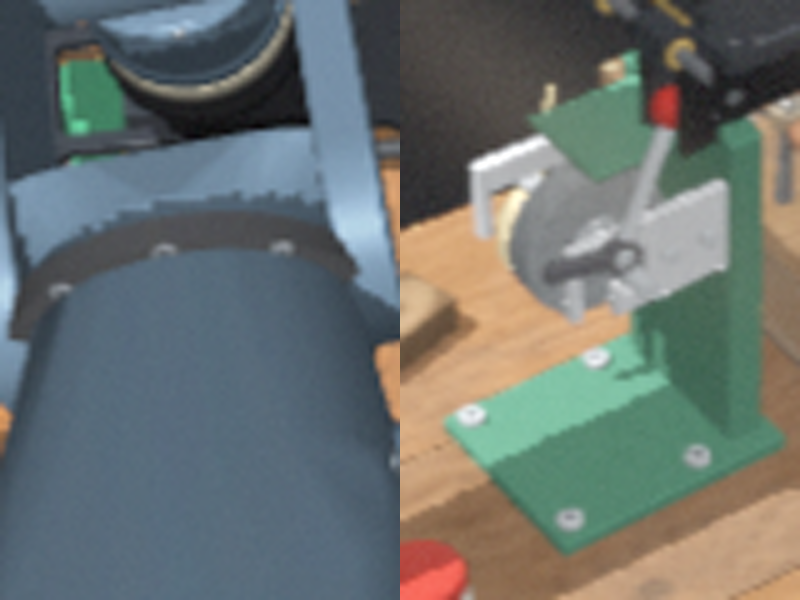

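Right panel shows the lever upright and back with the knob at (663,105) in the fingers, the blade swung forward off the slot; the wheel is still seated.

Call:
{"method": "drive_tool", "body": {
  "steps": [
    [36,0,0,0,0,0,0],
    [36,0,0,0,0,0,0],
    [36,0,0,0,0,0,0],
    [36,0,0,-0.5,0,0,0],
    [36,0,0,-0.9,0,0,0],
    [36,0,0,-0.9,0,0,0],
    [36,0,0,-0.9,0,0,0]
  ]
}}

```text
time_s: 4.6
position: [0.6024, 0.2041, 0.358]
tcp_rot: [[-0.998, -0.06, 0.005], [-0.06, 0.998, 0.002], [-0.005, 0.002, -1.0]]
force: [0.3, 0.1, -0.9]
opening: 0.415
grasp_force: 0.0
```

```bash
python3 - <<'E'
from h import *
from rig import read_state,optics
s=read_state();print(s['time_s'],s['position'],s['force'],s['opening'])
c=optics.capture('scene');np.savez('pics/scene2.npz',**c)
iR=Ro.from_euler('z',-HY).as_matrix()
for n in('top0','scene0','scene2'):
    c=load(n);P=(cloud(c)-HX)@iR.T*1000;col=c['color'].astype(int)
    m=(P[...,0]>-52)&(P[...,0]<-15)&(abs(P[...,1])<34)&(P[...,2]>120)&(P[...,2]<207)&(np.ptp(col,-1)<30)
    X=P[m];print(n,len(X),'y pct',np.percentile(X[:,1],[1,5,25,50,75,95,99]).round(1))
    r=np.hypot(X[:,0],X[:,2]-160);rim=r>41;print(' rim r',np.median(r[rim]),rim.sum(),'y',np.percentile(X[rim,1],[2,25,50,75,98]).round(1))
    k=(col[...,2]>150)&(col[...,1]<60)&(abs(P[...,0])<130)&(abs(P[...,1]+54)<30)&(P[...,2]>180)
    if k.sum():print(' knob',np.nanmedian(P[k],0),k.sum())
E
```

```text
4.6 [0.60238012 0.2041251  0.35800647] [ 0.26043545  0.12584607 -0.94143156] 0.4147192008281457
top0 190 y pct [-9.5 -9.2 -8.  -1.7  4.5  9.9 10.9]
 rim r 44.94073157491215 160 y [-8.8 -4.9  0.4  5.7 10.8]
 knob [-99.01926096 -53.67757916 223.1839836 ] 60
scene0 207 y pct [-16.5 -14.8 -12.3 -10.2  -2.4   6.5   9.6]
 rim r 44.13587744828312 119 y [-14.8 -10.   -4.6   2.5   8.9]
 knob [-97.89356386 -64.55983382 218.85315784] 6
scene2 227 y pct [-16.3 -14.7 -12.2 -10.2  -1.7   6.4   8.5]
 rim r 44.00649790006951 139 y [-16.2 -10.9  -4.1   1.6   8.2]
 knob [ 16.71142204 -59.55062091 264.98891547] 1
```

```bash
python3 - <<'E'
from h import *
from rig import read_state
s=read_state()
R=RT(HY,45);u=-R[:,2];g=hd(0,0,160)+.040*u
st=tcp(g+.12*u,R);mid=(s['position']+st)/2+[0,0,.02]
plan([[(mid,RT(HY,20),36)],[(st,R,36)],[(tcp(g+.035*u,R),R,36)],[(tcp(g,R),R,36)]])
print(st,tcp(g,R))
E
```

```text
CALL
[36, 0.499, 0.218, 0.232, 0.001, -0.233, 0.0] rows 2.3
CALL
[36, 0.662, 0.218, 0.36, -0.0, -0.291, -0.0] rows 2.9
CALL
[36, 0.0, 0.0, 0.708, 0.0, 0.0, 0.0] rows 1.7
CALL
[36, -0.0, -0.0, 0.292, 0.0, 0.0, 0.0] rows 0.7
[0.47851262 0.24892861 0.25991419] [0.56321528 0.25397438 0.17506137]
```

Call:
{"method": "drive_tool", "body": {
  "steps": [
    [36,0.499,0.218,0.232,0,-0.233,0],
    [36,0.499,0.218,0.232,0,-0.233,0],
    [36,0.499,0.218,0.232,0,-0.233,0]
  ]
}}

```text
time_s: 4.95
position: [0.5325, 0.2258, 0.3214]
tcp_rot: [[-0.941, -0.062, 0.332], [-0.058, 0.998, 0.02], [-0.332, -0.001, -0.943]]
force: [0.4, 0.1, -0.6]
opening: 0.414
grasp_force: 0.0
```

Call:
{"method": "drive_tool", "body": {
  "steps": [
    [36,0.662,0.218,0.36,0,-0.291,0],
    [36,0.662,0.218,0.36,0,-0.291,0],
    [36,0.662,0.218,0.36,0,-0.291,0],
    [36,0.662,0.218,0.36,0,-0.291,0],
    [36,0.662,0.218,0.36,0,-0.291,0]
  ]
}}

```text
time_s: 5.45
position: [0.4936, 0.2277, 0.2685]
tcp_rot: [[-0.76, -0.004, 0.649], [-0.037, 0.999, -0.037], [-0.648, -0.052, -0.76]]
force: [-0.3, -0.5, 1.3]
opening: 0.414
grasp_force: 0.0
```

```bash
python3 - <<'E'
from h import *
from rig import read_state,optics
s=read_state();print(s['time_s'],s['position'],s['tcp_rot'],s['force'],s['opening'])
R=RT(HY,45);u=-R[:,2];g=hd(0,0,160)+.040*u
plan([[(tcp(g+.035*u,R),R,36)],[(tcp(g,R),R,36)]])
for n in('scene','top'):
    c=optics.capture(n);np.savez(f'pics/{n}3.npz',**c)
a=load('top3')['color'];b=load('scene3')['color']
def pan(i,u,v,w,h,s): return cv2.resize(i[v:v+h,u:u+w],None,fx=s,fy=s,interpolation=cv2.INTER_CUBIC)
cv2.imwrite('pics/head3.png',np.hstack([pan(a,178,145,80,120,5),pan(b,225,135,80,120,5)]))
E
```

```text
5.45 [0.49360419 0.22769444 0.26850019] [[-0.76036998 -0.00430364  0.64947592]
 [-0.03687067  0.99865146 -0.03654872]
 [-0.64844278 -0.05173717 -0.75950327]] [-0.28029541 -0.46452384  1.28873861] 0.41374300169493666
CALL
[36, 0.079, 0.234, 0.67, -0.05, -0.053, -0.004] rows 1.7
CALL
[36, -0.0, -0.0, 0.292, 0.0, 0.0, 0.0] rows 0.7
```

View pics/head3.png

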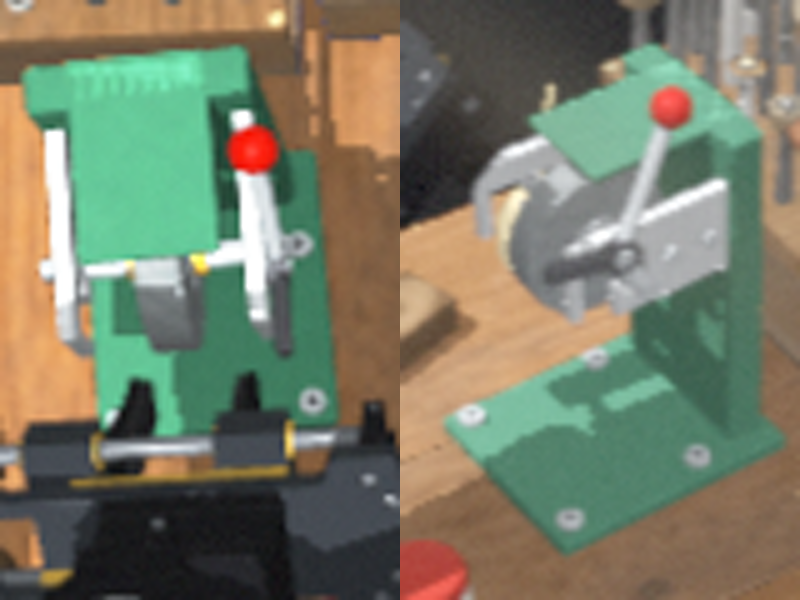

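The top panel shows the open fingers at (140,400) and (248,395), about 20 mm short and to the right of the wheel's rim at (172,350) because the move had not finished; the lever is open and the blade juts forward at (285,340).

```bash
python3 - <<'E'
from h import *
from rig import read_state
s=read_state();print(np.round(s['joint_positions'],1),np.round(s['qvel'],2))
for t in(45,40):
    R=RT(HY,t);u=-R[:,2];g=hd(0,0,160)+.040*u
    plan([[(tcp(g+.10*u,R),R,36)]])
E
```

```text
[ 22.   14.1 117.1 -56.   19.5 -20.5] [ -1.05  -0.49  -4.16   9.59   1.81 -10.48]
CALL
[36, 0.112, 0.197, 0.133, -0.051, -0.056, -0.002] rows 0.8
CALL
[36, 0.024, 0.198, 0.13, -0.051, 0.003, -0.004] rows 0.6
```

Call:
{"method": "drive_tool", "body": {
  "steps": [
    [36,0.024,0.198,0.13,-0.051,0.003,-0.004],
    [36,0.024,0.198,0.13,-0.051,0.003,-0.004],
    [36,0.024,0.198,0.13,-0.051,0.003,-0.004],
    [36,0.024,0.198,0.13,-0.051,0.003,-0.004]
  ]
}}

```text
time_s: 5.95
position: [0.5047, 0.2504, 0.2573]
tcp_rot: [[-0.76, -0.056, 0.648], [-0.041, 0.998, 0.038], [-0.649, 0.003, -0.761]]
force: [0.8, 0.1, -0.1]
opening: 0.413
grasp_force: 0.0
```

```bash
python3 - <<'E'
from h import *
from rig import read_state
s=read_state();print(s['time_s'],s['position'],np.round(s['joint_positions'],1),np.round(s['qvel'],2),s['force'],s['opening'])
R=RT(HY,40);u=-R[:,2];g=hd(0,0,160)+.040*u
print(tcp(g+.1*u,R),Ro.from_matrix(np.array(s['tcp_rot']).T@R).as_rotvec(degrees=True))
plan([[(tcp(g+.055*u,R),R,36),(tcp(g+.03*u,R),R,36)],[(tcp(g,R),R,36)]])
E
```

```text
5.95 [0.5046989  0.25042603 0.25726806] [ 21.3  16.  116.7 -54.9  14.1 -21.9] [ 0.15 -0.47  0.04 -0.59 -0.53  0.45] [ 0.75832541  0.05217508 -0.05085819] 0.4125106118641317
[0.50041784 0.25023351 0.25292119] [-0.01192158  0.44494732 -0.26990261]
CALL
[36, 0.054, 0.0, 0.379, -0.0, 0.005, -0.003] rows 0.9
[36, 0.055, 0.0, 0.588, -0.0, 0.005, -0.003] rows 1.4
CALL
[36, 0.0, 0.0, 0.25, 0.0, 0.0, 0.0] rows 0.6
```

Call:
{"method": "drive_tool", "body": {
  "steps": [
    [36,0.054,0,0.2,0,0.005,-0.003],
    [36,0.055,0,0.4,0,0.005,-0.003],
    [36,0.055,0,0.588,0,0.005,-0.003],
    [36,0.055,0,0.588,0,0.005,-0.003]
  ]
}}

```text
time_s: 6.35
position: [0.5473, 0.2536, 0.2]
tcp_rot: [[-0.767, -0.058, 0.639], [-0.045, 0.998, 0.037], [-0.64, -0.0, -0.768]]
force: [1.1, -0.8, -0.3]
opening: 0.415
grasp_force: 0.0
```

```bash
cat > st.py <<'E'
from h import *
from rig import read_state
s=read_state();print(s['time_s'],s['position'].round(4),np.round(s['joint_positions'],1),np.round(s['force'],1),s['opening']*87,s['grasp_force'])
R=RT(HY,40);u=-R[:,2]
print('err deg',Ro.from_matrix(np.array(s['tcp_rot']).T@R).as_rotvec(degrees=True).round(2))
gp=s['position']-HOLD*np.array(s['tcp_rot'])[:,2]
print('grasp in head mm',(Ro.from_euler('z',-HY).as_matrix()@(gp-HX)*1000).round(1))
E
python3 - <<'E'
from st import *
g=hd(0,0,160)+.040*u;plan([[(tcp(g,R),R,36)]])
E
```

```text
6.35 [0.5473 0.2536 0.2   ] [ 19.5  24.9 115.  -81.9  10.4   4.3] [ 1.1 -0.8 -0.3] 36.138982038536135 0.0
err deg [-0.06 -0.2  -0.06]
grasp in head mm [-43.    0.6 214.4]
CALL
[36, 0.016, -0.004, 0.244, -0.001, -0.002, -0.001] rows 0.6
```

```bash
cat > kin.py <<'E'
from h import *
from scipy.optimize import least_squares
E=lambda a,d:Ro.from_euler(a,d,degrees=True)
def rot(j): return E('z',j[0])*E('y',j[1]+j[2])*E('z',j[3])*E('y',j[4])*E('z',j[5])
def fk(j,k):
    a1,lat,d1,L1,a3,L2,d6=k
    p=np.array([a1,lat,d1])+E('y',j[1]).apply([0,0,L1])+E('y',j[1]+j[2]).apply([a3,0,L2])
    R=rot(j).as_matrix();return E('z',j[0]).apply(p)+d6*R[:,2],R
E
python3 - <<'E'
from kin import *
from rig import read_state
s=read_state();print(np.array(s['joint_positions']).tolist(),s['position'].tolist())
D=[([64.544,30.224,82.088,0,67.689,-10.227],(.16382,.60239,.22159)),([9.738,24.257,98.084,-.161,57.585,-83.654],(.4858,.1953,.1989)),
([22,14.1,117.1,-56,19.5,-20.5],(.4936,.2277,.2685)),([21.3,16,116.7,-54.9,14.1,-21.9],(.5047,.2504,.25727)),(s['joint_positions'],s['position'])]
for j,p in D: print(rot(j).as_matrix().round(3).tolist())
print(np.array(s['tcp_rot']).round(3).tolist())
f=lambda k:np.concatenate([fk(j,k)[0]-p for j,p in D]+[.003*(np.array(k)-[0,.11,.2,.45,0,.4,.25])])
r=least_squares(f,[0,.1,.2,.45,0,.4,.25]);print(r.x.round(4),(r.fun[:15]*1000).round(1))
E
```

```text
[19.476723876291622, 24.874260063493235, 114.97089231794838, -81.85167311523146, 10.365388905074457, 4.254369245758504] [0.5472889515730059, 0.25358469762950353, 0.20001775967638982]
[[-0.263, -0.965, -0.0], [-0.965, 0.263, -0.0], [0.0, 0.0, -1.0]]
[[0.061, -0.998, 0.002], [-0.998, -0.061, -0.002], [0.002, -0.002, -1.0]]
[[0.005, -0.762, 0.647], [-0.999, -0.038, -0.037], [0.053, -0.646, -0.761]]
[[0.056, -0.76, 0.648], [-0.998, -0.041, 0.039], [-0.003, -0.649, -0.761]]
[[0.058, -0.767, 0.639], [-0.998, -0.045, 0.037], [0.0, -0.64, -0.768]]
[[-0.767, -0.058, 0.639], [-0.045, 0.998, 0.037], [-0.64, -0.0, -0.768]]
[0.0033 0.1109 0.2759 0.585  0.1147 0.3894 0.3055] [ 0.1  0.1  0.4 -0.2 -0.1 -0.3 -0.6 -0.1 -0.6  0.4  0.3  0.2  0.1 -0.
  0.3]
```

```bash
cat >> kin.py <<'E'
K=[.0033,.1109,.2759,.585,.1147,.3894,.3055]
LO=np.array([-176.69,-43.24,12.49,-82,0,-163.58]);HI=np.array([176.69,126.21,139.97,262,151.66,163.58])
Z90=E('z',90).as_matrix();SP=np.diag([-1,-1,1.])
def ik(p,R,seed):
    def f(j):
        q,Q=fk(j,K);return np.r_[(q-p)*10,(Q@Z90-R).ravel()]
    r=least_squares(f,np.clip(seed,LO+.1,HI-.1),bounds=(LO,HI),x_scale=30);return r.x,np.abs(r.fun).max()
def track(poses,seed):
    out=[]
    for p,R in poses:
        j,e=ik(p,R,seed);out.append((j.round(0).astype(int).tolist(),round(e,3)));seed=j
    return out
E
python3 - <<'E'
from kin import *
LP=np.array([.4515,-.0248,.0627]);LY=np.radians(10.2)
for sp,seeds in((np.eye(3),[[20,25,115,-78,12,0],[20,25,115,240,12,42]]),(SP,[[20,25,115,240,12,-138],[20,25,115,-70,12,150]])):
  for seed in seeds:
    for t in(35,40,45,50):
        R=RT(HY,t);u=-R[:,2];g0=hd(0,0,160)
        P=[]
        for d,ex in(((0,0,0),.1),((0,0,0),.03),((0,0,0),0),((0,0,8),0),((-24,0,8),0),((-24,0,-42),0),((-100,0,-42),0)):
            c=g0+Ro.from_euler('z',HY).apply(np.array(d)/1000);P.append((tcp(c+(.04+ex)*u,R),R@sp))
        o=track(P,seed)
        print(t,seed[3],seed[5]);[print('   ',x) for x in o[::2]+[o[5]]]
E
```

```text
35 -78 0
    ([20, 16, 112, -28, 20, -50], np.float64(0.0))
    ([18, 28, 111, -48, 11, -31], np.float64(0.0))
    ([19, 25, 113, -51, 11, -27], np.float64(0.0))
    ([22, 28, 121, -82, 11, 8], np.float64(0.058))
    ([19, 31, 115, -82, 9, 5], np.float64(0.015))
40 -78 0
    ([21, 16, 117, -55, 14, -21], np.float64(0.0))
    ([19, 28, 113, -82, 10, 4], np.float64(0.021))
    ([20, 26, 115, -82, 10, 5], np.float64(0.024))
    ([24, 28, 121, -82, 13, 9], np.float64(0.118))
    ([20, 31, 114, -82, 10, 6], np.float64(0.079))
45 -78 0
    ([23, 17, 120, -82, 14, 6], np.float64(0.029))
    ([20, 28, 113, -82, 11, 5], np.float64(0.081))
    ([21, 26, 115, -82, 12, 5], np.float64(0.083))
    ([25, 28, 120, -82, 16, 11], np.float64(0.172))
    ([21, 31, 114, -82, 12, 7], np.float64(0.138))
50 -78 0
    ([24, 18, 120, -82, 16, 8], np.float64(0.095))
    ([20, 28, 113, -82, 13, 5], np.float64(0.135))
    ([22, 26, 115, -82, 14, 6], np.float64(0.137))
    ([27, 29, 120, -82, 19, 13], np.float64(0.218))
    ([22, 32, 114, -82, 14, 8], np.float64(0.19))
35 240 42
    ([19, 17, 121, 262, 7, 19], np
[... 2474 characters left out ...]

    ([19, 26, 114, -62, 10, 164], np.float64(0.05))
    ([20, 27, 121, -60, 8, 164], np.float64(0.156))
    ([18, 31, 114, -62, 8, 164], np.float64(0.106))
45 -70 150
    ([21, 16, 119, -61, 12, 164], np.float64(0.061))
    ([17, 27, 113, -63, 8, 164], np.float64(0.107))
    ([18, 25, 115, -63, 8, 164], np.float64(0.111))
    ([19, 27, 121, -61, 7, 164], np.float64(0.218))
    ([17, 30, 114, -63, 7, 164], np.float64(0.168))
50 -70 150
    ([20, 16, 120, -62, 10, 164], np.float64(0.126))
    ([17, 27, 113, -64, 7, 164], np.float64(0.164))
    ([18, 25, 115, -64, 7, 164], np.float64(0.168))
    ([19, 27, 121, -62, 6, 164], np.float64(0.275))
    ([17, 30, 114, -64, 6, 164], np.float64(0.225))
```

```bash
cat >> kin.py <<'E'
OFF=9 # grasp polar angle beyond tilt
LP=np.array([.4515,-.0248,.0627]);LY=np.radians(10.2)
def gpose(c,yaw,t,r=.041,off=OFF,ex=0):
    "tcp pose for wheel centre c (world)"
    R=RT(yaw,t);g=RT(yaw,t+off)
    return tcp(c-r*g[:,2]-ex*R[:,2],R),R
def hc(x,z): return hd(x,0,160+z)
E
python3 - <<'E'
from kin import *
from rig import read_state
s=read_state()
W=[(hc(0,0),HY,37,.06),(hc(0,0),HY,37,.03),(hc(0,0),HY,37,0),(hc(0,7.5),HY,37,0),(hc(-24,7.5),HY,35,0),(hc(-24,-12),HY,32,0),(hc(-24,-32),HY,28,0),(hc(-60,-32),HY,22,0),(hc(-110,-32),HY,18,0)]
A=hc(-110,-32);Lp=LP+[0,0,.07]
for f in(.25,.5,.75,1): W.append((A+f*(Lp-A),HY+f*(LY-HY),18,0))
W.append((LP,LY,18,0))
P=[gpose(c,y,t,ex=e) for c,y,t,e in W]
for w,o in zip(W,track(P,s['joint_positions'])): print(w[0].round(3),w[2],o)
E
```

```text
[0.578 0.255 0.16 ] 37 ([20, 21, 115, -49, 13, -29], np.float64(0.0))
[0.578 0.255 0.16 ] 37 ([19, 24, 114, -59, 11, -19], np.float64(0.0))
[0.578 0.255 0.16 ] 37 ([18, 28, 113, -72, 9, -6], np.float64(0.0))
[0.578 0.255 0.168] 37 ([18, 27, 113, -65, 10, -13], np.float64(0.0))
[0.554 0.253 0.168] 35 ([19, 26, 114, -55, 11, -23], np.float64(0.0))
[0.554 0.253 0.148] 32 ([19, 27, 113, -43, 12, -35], np.float64(0.0))
[0.554 0.253 0.128] 28 ([18, 29, 111, -28, 14, -50], np.float64(0.0))
[0.518 0.251 0.128] 22 ([18, 27, 111, -15, 21, -62], np.float64(0.0))
[0.468 0.248 0.128] 18 ([19, 25, 114, -12, 24, -64], np.float64(0.0))
[0.464 0.18  0.129] 18 ([9, 23, 119, -4, 20, -83], np.float64(0.0))
[0.46  0.112 0.13 ] 18 ([-2, 21, 123, 9, 18, -106], np.float64(0.0))
[0.456 0.043 0.132] 18 ([-14, 20, 125, 21, 19, -131], np.float64(0.0))
[ 0.452 -0.025  0.133] 18 ([-26, 20, 125, 28, 23, -151], np.float64(0.0))
[ 0.452 -0.025  0.063] 18 ([-24, 30, 127, 41, 12, -164], np.float64(0.041))
```

```bash
python3 - <<'E'
from kin import *
c=hc(0,0)
plan([[(*gpose(c,HY,37,ex=.03),36),(*gpose(c,HY,37),36)]])
E
```

```text
CALL
[36, 0.047, -0.005, -0.012, -0.001, 0.033, -0.001] rows 0.3
[36, 0.06, -0.004, 0.237, -0.001, 0.033, -0.001] rows 0.6
```

Call:
{"method": "drive_tool", "body": {
  "steps": [
    [36,0.047,-0.005,-0.012,0,0.033,0],
    [36,0.047,-0.005,-0.012,0,0.033,0],
    [36,0.053,-0.005,0.1,0,0.033,0],
    [36,0.06,-0.004,0.237,0,0.033,0],
    [36,0.06,-0.004,0.237,0,0.033,0]
  ]
}}

```text
time_s: 6.85
position: [0.559, 0.2541, 0.1749]
tcp_rot: [[-0.796, -0.062, 0.601], [-0.051, 0.998, 0.036], [-0.603, -0.002, -0.798]]
force: [0.7, -0.9, 0.4]
opening: 0.413
grasp_force: 0.0
```

```bash
python3 - <<'E'
from st import *
from kin import *
plan([[(*gpose(hc(0,0),HY,37),36)]])
from rig import optics
a=optics.capture('top')['color'];b=optics.capture('scene')['color']
def pan(i,u,v,w,h,s): return cv2.resize(i[v:v+h,u:u+w],None,fx=s,fy=s,interpolation=cv2.INTER_CUBIC)
cv2.imwrite('pics/head4.png',np.hstack([pan(a,178,145,80,120,5),pan(b,225,135,80,120,5)]))
E
```

```text
6.85 [0.559  0.2541 0.1749] [ 18.6  27.8 113.  -71.3   9.6  -7. ] [ 0.7 -0.9  0.4] 35.8915128658556 0.0
err deg [-0.   -2.95  0.19]
grasp in head mm [-30.5   0.4 189.8]
CALL
[36, 0.0, -0.003, 0.014, -0.0, 0.001, 0.002] rows 0.0
```

View pics/head4.png

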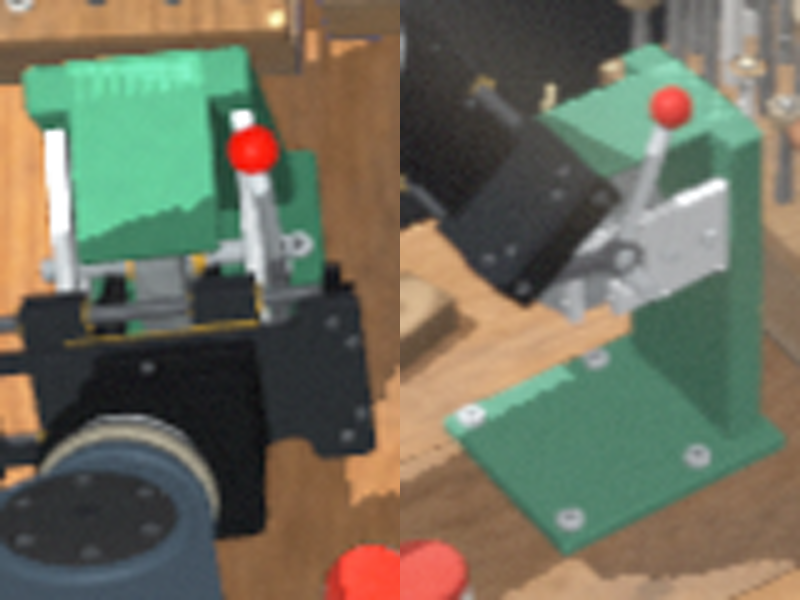

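The top panel shows the fingers at (108,300) and (222,290), evenly astride the wheel at (163,290), with no contact force.

Call:
{"method": "drive_tool", "body": {
  "steps": [
    [10,0,0,0,0,0,0],
    [10,0,0,0,0,0,0],
    [10,0,0,0,0,0,0],
    [10,0,0,0,0,0,0],
    [10,0,0,0,0,0,0]
  ]
}}

```text
time_s: 7.45
position: [0.5587, 0.2545, 0.1753]
tcp_rot: [[-0.796, -0.06, 0.602], [-0.048, 0.998, 0.037], [-0.603, 0.001, -0.798]]
force: [-4.1, -0.1, 6.3]
opening: 0.25
grasp_force: 30.0
```

```bash
python3 - <<'E'
from st import *
from kin import *
# relative to the pose held now: wheel centre assumed at seat
c0=gpose(hc(0,0),HY,37);p=s['position'];Rm=np.array(s['tcp_rot'])
d=p-c0[0];print('d',d)
W=[(0,7.5,37),(-24,7.5,35),(-24,-12,32),(-24,-33,28),(-60,-33,22),(-110,-33,18)]
seq=[(lambda q:(q[0]+d,q[1],10))(gpose(hc(x,z),HY,t)) for x,z,t in W]
plan([[q] for q in seq],(p,Rm))
E
```

```text
7.45 [0.5587 0.2545 0.1753] [ 18.6  27.7 113.1 -71.2   9.5  -6.8] [-4.1 -0.1  6.3] 21.74877442694112 30.010226485901512
err deg [ 0.06 -2.92  0.02]
grasp in head mm [-30.8   0.8 190.2]
d [-0.0013788   0.00075624  0.00178245]
CALL
[10, -0.038, 0.0, -0.05, 0.001, 0.001, 0.0] rows 0.2
CALL
[10, 0.153, -0.0, -0.122, -0.0, 0.023, 0.0] rows 0.5
CALL
[10, 0.084, -0.0, 0.131, 0.0, 0.035, -0.0] rows 0.4
CALL
[10, 0.08, 0.0, 0.145, -0.0, 0.047, 0.0] rows 0.5
CALL
[10, 0.246, -0.0, -0.145, 0.0, 0.07, -0.0] rows 0.7
CALL
[10, 0.374, 0.0, -0.159, -0.0, 0.047, 0.0] rows 1.0
```

Call:
{"method": "drive_tool", "body": {
  "steps": [
    [10,-0.019,0,-0.025,0,0,0],
    [10,-0.038,0,-0.05,0,0,0],
    [10,-0.038,0,-0.05,0,0,0],
    [10,-0.038,0,-0.05,0,0,0]
  ]
}}

```text
time_s: 7.85
position: [0.5584, 0.2542, 0.1814]
tcp_rot: [[-0.798, -0.06, 0.6], [-0.048, 0.998, 0.036], [-0.601, 0.0, -0.799]]
force: [0.6, -0.2, -2.9]
opening: 0.246
grasp_force: 30.0
```

```bash
cat > nx.py <<'E'
from st import *
from kin import *
d=np.array([-.0014,.0008,.0018])
def go(W,jaw=10): plan([[(lambda q:(q[0]+d,q[1],jaw))(gpose(hc(x,z),HY,t)) for x,z,t in W]])
c=s['position']-d;Rm=np.array(s['tcp_rot'])
g=c-HOLD*Rm[:,2]
t=np.degrees(np.arctan2(-Rm[2,0],-Rm[2,2]));cc=g+.041*RT(HY,t+OFF)[:,2]
print('tilt',t.round(1),'wheel rel seat mm',(Ro.from_euler('z',-HY).apply(cc-HX)*1000-[0,0,160]).round(1))
E
python3 - <<'E'
from nx import *
go([(-12,7.5,36),(-24,7.5,35)])
E
```

```text
7.85 [0.5584 0.2542 0.1814] [ 18.6  27.  112.7 -64.7  10.  -13.4] [ 0.6 -0.2 -2.9] 21.388744904974917 30.010403860505903
err deg [ 0.01 -3.05  0.01]
grasp in head mm [-31.1   0.5 196.4]
tilt 36.9 wheel rel seat mm [-0.3 -0.4  6.1]
CALL
[10, 0.068, 0.003, -0.069, 0.0, 0.011, 0.0] rows 0.2
[10, 0.145, 0.004, -0.13, 0.0, 0.023, 0.0] rows 0.5
```

Call:
{"method": "drive_tool", "body": {
  "steps": [
    [10,-0.007,0,-0.009,0,0,0],
    [10,0.03,0.001,-0.038,0,0.005,0],
    [10,0.068,0.003,-0.069,0,0.011,0],
    [10,0.106,0.003,-0.1,0,0.017,0],
    [10,0.145,0.004,-0.13,0,0.023,0],
    [10,0.145,0.004,-0.13,0,0.023,0]
  ]
}}

```text
time_s: 8.45
position: [0.5348, 0.2533, 0.1839]
tcp_rot: [[-0.818, -0.06, 0.572], [-0.049, 0.998, 0.034], [-0.573, 0.0, -0.819]]
force: [0.2, 0.1, -3.6]
opening: 0.25
grasp_force: 30.0
```

```bash
python3 - <<'E'
from nx import *
go([(-24,0,34),(-24,-12,32),(-24,-22,30),(-24,-33,28)])
E
```

```text
8.45 [0.5348 0.2533 0.1839] [ 19.2  25.3 114.1 -53.7  11.1 -23.8] [ 0.2  0.1 -3.6] 21.752143922414547 30.010379790473962
err deg [ 0.02 -5.01  0.01]
grasp in head mm [-54.2   1.  199.2]
tilt 35.0 wheel rel seat mm [-24.3   0.1   7.9]
CALL
[10, 0.032, -0.001, 0.055, 0.0, 0.011, 0.0] rows 0.2
[10, 0.083, -0.001, 0.135, 0.0, 0.035, 0.0] rows 0.4
[10, 0.125, -0.001, 0.202, 0.0, 0.058, 0.0] rows 0.6
[10, 0.171, -0.001, 0.276, 0.0, 0.081, 0.0] rows 0.8
```

Clean, no contact. Now down through the run.

Call:
{"method": "drive_tool", "body": {
  "steps": [
    [10,0.032,-0.001,0.055,0,0.011,0],
    [10,0.058,-0.001,0.095,0,0.023,0],
    [10,0.083,-0.001,0.135,0,0.035,0],
    [10,0.125,-0.001,0.202,0,0.058,0],
    [10,0.171,-0.001,0.276,0,0.081,0],
    [10,0.171,-0.001,0.276,0,0.081,0],
    [10,0.171,-0.001,0.276,0,0.081,0]
  ]
}}

```text
time_s: 9.15
position: [0.538, 0.2533, 0.1452]
tcp_rot: [[-0.881, -0.06, 0.47], [-0.053, 0.998, 0.028], [-0.471, 0.0, -0.882]]
force: [-0.1, 0.8, -2.9]
opening: 0.246
grasp_force: 30.0
```

```bash
python3 - <<'E'
from nx import *
go([(-45,-33,25),(-70,-33,22)])
pa=gpose(hc(-70,-33),HY,22);pb=gpose(hc(-110,-33),HY,18)
A=hc(-110,-33);B=LP+[0,0,.07]
P=[pa,pb]+[gpose(A+f*(B-A),HY+f*(LY-HY),18-13*f) for f in(1/3,2/3,1)]
P=[(p+d,R,10) for p,R in P]
plan([[q] for q in P[1:]],P[0][:2])
print(track([q[:2] for q in P],s['joint_positions']))
E
```

```text
9.15 [0.538  0.2533 0.1452] [ 18.   29.1 110.9 -28.5  14.4 -49.4] [-0.1  0.8 -2.9] 21.373220094872863 30.011123459553346
err deg [ 1.00e-02 -1.19e+01  1.00e-02]
grasp in head mm [-49.1   0.8 161.7]
tilt 28.1 wheel rel seat mm [-23.   -0.  -32.8]
CALL
[10, 0.152, 0.0, -0.088, 0.0, 0.036, 0.0] rows 0.4
[10, 0.326, 0.0, -0.188, 0.0, 0.071, 0.0] rows 0.9
CALL
[10, 0.296, -0.0, -0.128, -0.0, 0.047, 0.0] rows 0.8
CALL
[10, 0.069, -0.758, -0.047, -0.007, 0.05, -0.025] rows 1.8
CALL
[10, 0.101, -0.754, -0.048, -0.005, 0.05, -0.026] rows 1.8
CALL
[10, 0.133, -0.748, -0.044, -0.003, 0.05, -0.026] rows 1.8
[([19, 27, 112, -16, 21, -61], np.float64(0.0)), ([19, 25, 114, -12, 24, -64], np.float64(0.0)), ([6, 22, 117, 0, 27, -90], np.float64(0.0)), ([-8, 21, 117, 5, 33, -109], np.float64(0.0)), ([-20, 21, 115, 4, 39, -123], np.float64(0.0))]
```

Call:
{"method": "drive_tool", "body": {
  "steps": [
    [10,0.08,0,-0.046,0,0.018,0],
    [10,0.152,0,-0.088,0,0.036,0],
    [10,0.24,0,-0.14,0,0.055,0],
    [10,0.326,0,-0.188,0,0.071,0],
    [10,0.326,0,-0.188,0,0.071,0]
  ]
}}

```text
time_s: 9.65
position: [0.4915, 0.2506, 0.1472]
tcp_rot: [[-0.926, -0.06, 0.373], [-0.056, 0.998, 0.022], [-0.374, -0.0, -0.927]]
force: [-0.3, -0.1, -2.9]
opening: 0.253
grasp_force: 30.0
```

Call:
{"method": "drive_tool", "body": {
  "steps": [
    [10,0.1,0,-0.043,0,0.016,0],
    [10,0.2,0,-0.086,0,0.032,0],
    [10,0.296,0,-0.128,0,0.047,0],
    [10,0.296,0,-0.128,0,0.047,0]
  ]
}}

```text
time_s: 10.05
position: [0.4521, 0.2482, 0.1476]
tcp_rot: [[-0.95, -0.06, 0.305], [-0.057, 0.998, 0.018], [-0.306, -0.0, -0.952]]
force: [0.3, 0.3, -3.0]
opening: 0.25
grasp_force: 30.0
```

Call:
{"method": "drive_tool", "body": {
  "steps": [
    [10,0.014,-0.152,-0.009,-0.001,0.01,-0.005],
    [10,0.035,-0.379,-0.023,-0.003,0.025,-0.012],
    [10,0.055,-0.606,-0.038,-0.006,0.04,-0.02],
    [10,0.069,-0.758,-0.047,-0.007,0.05,-0.025],
    [10,0.069,-0.758,-0.047,-0.007,0.05,-0.025]
  ]
}}

```text
time_s: 10.55
position: [0.4511, 0.1554, 0.1508]
tcp_rot: [[-0.967, -0.096, 0.236], [-0.093, 0.995, 0.023], [-0.237, 0.0, -0.971]]
force: [0.5, -0.3, -2.6]
opening: 0.255
grasp_force: 30.0
```

Call:
{"method": "drive_tool", "body": {
  "steps": [
    [10,0.02,-0.151,-0.01,-0.001,0.01,-0.005],
    [10,0.05,-0.377,-0.024,-0.003,0.025,-0.013],
    [10,0.081,-0.603,-0.038,-0.004,0.04,-0.021],
    [10,0.101,-0.754,-0.048,-0.005,0.05,-0.026],
    [10,0.101,-0.754,-0.048,-0.005,0.05,-0.026]
  ]
}}

```text
time_s: 11.05
position: [0.4476, 0.0644, 0.1536]
tcp_rot: [[-0.977, -0.136, 0.164], [-0.134, 0.991, 0.021], [-0.165, -0.001, -0.986]]
force: [0.1, 0.3, -2.6]
opening: 0.253
grasp_force: 30.0
```

Call:
{"method": "drive_tool", "body": {
  "steps": [
    [10,0.026,-0.15,-0.009,-0.001,0.01,-0.005],
    [10,0.066,-0.374,-0.022,-0.002,0.025,-0.013],
    [10,0.106,-0.598,-0.035,-0.003,0.04,-0.021],
    [10,0.133,-0.748,-0.044,-0.003,0.05,-0.026],
    [10,0.133,-0.748,-0.044,-0.003,0.05,-0.026]
  ]
}}

```text
time_s: 11.55
position: [0.4437, -0.0266, 0.1561]
tcp_rot: [[-0.98, -0.175, 0.09], [-0.175, 0.985, 0.013], [-0.091, -0.002, -0.996]]
force: [0.8, -0.3, -3.1]
opening: 0.246
grasp_force: 30.0
```

```bash
python3 - <<'E'
from st import *
from kin import *
d=np.array([-.0014,.0008,.0018])
p,R=gpose(LP+[0,0,.07],LY,5);print('target',p+d,'err',(s['position']-p-d).round(4),Ro.from_matrix(np.array(s['tcp_rot']).T@R).as_rotvec(degrees=True).round(2))
from rig import optics
for n in('scene','top'):
    c=optics.capture(n);np.savez(f'pics/{n}5.npz',**c)
a=load('top5')['color'];b=load('scene5')['color']
def pan(i,u,v,w,h,s): return cv2.resize(i[v:v+h,u:u+w],None,fx=s,fy=s,interpolation=cv2.INTER_CUBIC)
cv2.imwrite('pics/rack5.png',np.hstack([pan(a,300,195,110,110,3.6),pan(b,245,245,110,110,3.6)]))
E
```

```text
11.55 [ 0.4437 -0.0266  0.1561] [ -19.6   21.3  114.9    3.9   39.2 -122.6] [ 0.8 -0.3 -3.1] 21.444116971051496 30.011524221481523
err deg [  2.47 -34.74   6.31]
grasp in head mm [-152.8 -273.1  174.7]
target [ 0.44194202 -0.02546785  0.15565328] err [ 0.0017 -0.0011  0.0005] [-0.15  0.22 -0.1 ]
```

View pics/rack5.png

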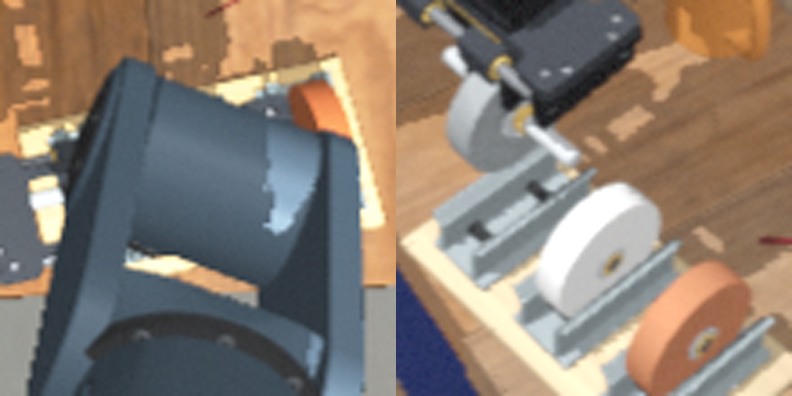

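The scene panel shows the wheel held upright with its axle at (455,60)–(570,155), above the free lane (bars at (480,232) and (540,190)); the top camera is blocked by the arm.

```bash
python3 - <<'E'
from kin import *
T=load('top0');S=load('scene5');S0=load('scene0')
iR=Ro.from_euler('z',-LY).as_matrix()
L=lambda c:(cloud(c)-LP)@iR.T*1000
def disc(P,col,m,name):
    X=P[m];med=np.median(X[:,1])
    print(name,len(X),'y pct',np.percentile(X[:,1],[2,10,25,50,75,90,98]).round(1),'x',np.percentile(X[:,0],[1,50,99]).round(1),'z',np.percentile(X[:,2],[1,99]).round(1))
    F=X[abs(X[:,1]-np.percentile(X[:,1],15))<3]
    A=np.c_[F[:,0],F[:,2],np.ones(len(F))];k,*_=np.linalg.lstsq(A,F[:,1],rcond=None);print('  face: y=',k.round(3),len(F))
for n,c in(('scene0',S0),('scene5',S)):
    P=L(c);col=c['color'].astype(int);br=col.min(-1)
    disc(P,col,(abs(P[...,0])<50)&(abs(P[...,1]+80)<22)&(P[...,2]>0)&(P[...,2]<50),n+' white')
P=L(S);col=S['color'].astype(int)
disc(P,col,(abs(P[...,0])<50)&(abs(P[...,1]+3)<22)&(P[...,2]>22)&(P[...,2]<95)&(col.mean(-1)>90)&(np.ptp(col,-1)<30),'grey')
# axle: points beyond the face, near z 70
m=(abs(P[...,0])<20)&(P[...,1]<-18)&(P[...,1]>-75)&(P[...,2]>50)&(P[...,2]<95)&(col.mean(-1)>110)
X=P[m];print('axle',len(X),X.min(0).round(1),X.max(0).round(1));
if len(X)>6:print(np.polyfit(X[:,1],X[:,0],1),np.polyfit(X[:,1],X[:,2],1))
# lips of the free lane
for n,c in(('scene0',S0),('top0',T)):
    P=L(c);m=(abs(P[...,0])<48)&(abs(P[...,1])<32)&(P[...,2]>-18)&(P[...,2]<-5);y=P[m][:,1]
    print(n,'lip y +',np.percentile(y[y>0],[5,50,95]).round(1),'-',np.percentile(y[y<0],[5,50,95]).round(1),(y>0).sum(),(y<0).sum())
    m=(abs(P[...,1])<28)&(P[...,2]>-40)&(P[...,2]<-5);print('  x ends',np.percentile(P[m][:,0],[1,99]).round(1))
E
```

```text
scene0 white 601 y pct [-98.  -96.4 -95.6 -93.8 -84.2 -78.4 -75.2] x [-43.3  -8.6  41. ] z [ 1.4 47.3]
  face: y= [-3.0000e-03  2.1000e-02 -9.6067e+01] 312
scene5 white 605 y pct [-98.1 -96.6 -95.7 -94.  -84.6 -78.6 -75.4] x [-43.2  -7.9  41.4] z [ 0.6 48. ]
  face: y= [-2.0000e-03  9.0000e-03 -9.5797e+01] 311
grey 319 y pct [-21.8 -15.1 -14.1 -13.3 -11.8  -1.5   5.7] x [-44.2 -25.7  10.9] z [29.7 94.5]
  face: y= [-1.200e-02 -7.000e-03 -1.347e+01] 232
axle 102 [-17.3 -64.1  65.3] [  6.  -18.2  94.8]
[-0.10417217 -6.15735779] [3.24070690e-02 7.65781425e+01]
scene0 lip y + [ 9.8 14.2 18.5] - [-29.8 -27.2 -21.6] 150 86
  x ends [-388.8 1075.2]
top0 lip y + [16.  20.4 23.1] - [-24.8 -21.9 -17.7] 95 88
  x ends [-49.8 567.4]
```

```bash
cat > ln.py <<'E'
from st import *
from kin import *
d=np.array([-.0014,.0008,.0018])
Rl=Ro.from_euler('z',LY)
def lp(x,y,z,t=5):
    p,R=gpose(LP+Rl.apply(np.array([x,y,z])/1000),LY,t);return p+d,R,10
p0=lp(0,0,0);print('lane coords',(Rl.inv().apply(s['position']-p0[0])*1000).round(1))
E
python3 - <<'E'
from ln import *
Q=[lp(0,-1.2,z) for z in(36,24,14,6,1)]
plan([[q] for q in Q]);print(track([q[:2] for q in Q],s['joint_positions']))
E
```

```text
11.65 [ 0.4418 -0.0245  0.1557] [ -19.5   21.3  115.1    4.    39.3 -122.6] [ 0.1  0.3 -3.6] 21.6408205448266 30.01207019595313
err deg [  2.64 -34.89   6.34]
grasp in head mm [-154.4 -270.9  174.3]
lane coords [ 0.1  1.  70.1]
CALL
[10, 0.026, -0.018, 0.283, 0.0, 0.001, -0.0] rows 0.7
CALL
[10, 0.009, 0.0, 0.1, 0.0, 0.0, 0.0] rows 0.2
CALL
[10, 0.007, 0.0, 0.083, 0.0, 0.0, 0.0] rows 0.2
CALL
[10, 0.006, 0.0, 0.066, 0.0, 0.0, 0.0] rows 0.2
CALL
[10, 0.004, 0.0, 0.042, 0.0, 0.0, 0.0] rows 0.1
[([-20, 25, 117, 5, 33, -124], np.float64(0.0)), ([-20, 27, 117, 5, 31, -124], np.float64(0.0)), ([-20, 28, 118, 5, 30, -124], np.float64(0.0)), ([-20, 29, 118, 5, 28, -124], np.float64(0.0)), ([-20, 30, 118, 5, 27, -125], np.float64(0.0))]
```

Call:
{"method": "drive_tool", "body": {
  "steps": [
    [10,0.013,-0.012,0.14,0,0,0],
    [10,0.026,-0.025,0.283,0,0,0],
    [10,0.026,-0.025,0.283,0,0,0],
    [10,0.026,-0.025,0.283,0,0,0]
  ]
}}

```text
time_s: 12.05
position: [0.4418, -0.0271, 0.1216]
tcp_rot: [[-0.98, -0.178, 0.086], [-0.178, 0.984, 0.016], [-0.087, 0.0, -0.996]]
force: [-0.0, 0.3, -1.6]
opening: 0.248
grasp_force: 30.0
```

```bash
python3 - <<'E'
from ln import *
from rig import optics
c=optics.capture('scene');np.savez('pics/scene6.npz',**c)
b=c['color'];cv2.imwrite('pics/rack6.png',cv2.resize(b[255:345,240:340],None,fx=6,fy=6,interpolation=cv2.INTER_CUBIC))
plan([[lp(0,-2,26)],[lp(0,-2,18)]])
E
```

```text
12.05 [ 0.4418 -0.0271  0.1216] [ -19.8   25.4  116.8    4.6   33.5 -123.8] [-0.   0.3 -1.6] 21.599944487062757 30.0120716082165
err deg [  2.69 -34.95   6.43]
grasp in head mm [-154.6 -273.6  140.3]
lane coords [-0.4 -1.6 36. ]
CALL
[10, 0.008, 0.001, 0.086, -0.0, 0.001, 0.001] rows 0.2
CALL
[10, 0.006, 0.0, 0.066, 0.0, 0.0, 0.0] rows 0.2
```

View pics/rack6.png

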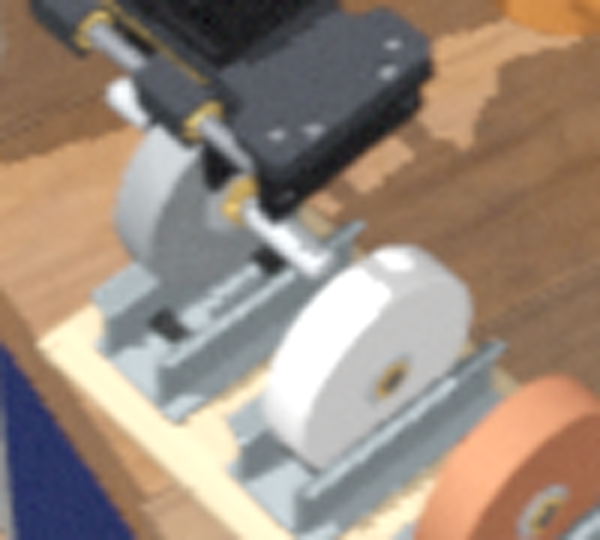

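The crop shows the wheel over the lane, bottom near lip height, with the bars at about (168,323) and (268,262), visible in front of its near face, and the axle end at (315,255) clear of the white spare.

```bash
python3 - <<'E'
from kin import *
S=load('scene6');T=load('top0')
L=lambda p:(Ro.from_euler('z',-LY).apply(np.asarray(p)-LP)*1000).round(1)
px=lambda x,y:((x+.5)/6-.5+240,(y+.5)/6-.5+255)
for h in(.015,.018): print('bars scene',[L(atz(S,*px(*q),h)).tolist() for q in((168,323),(268,262))])
k=lambda x,y:((x+.5)/3.6-.5+300,(y+.5)/3.6-.5+205)
print('bars top',[L(atz(T,*k(*q),.017)).tolist() for q in((94,124),(109,194))])
print('wall ends scene: near-right top corner',L(atz(S,*px(163,372),.05)),'far right',L(atz(S,*px(357,228),.05)),'near-left',L(atz(S,*px(98,295),.05)))
P=(cloud(S)-LP)@Ro.from_euler('z',-LY).as_matrix().T*1000;col=S['color'].astype(int)
m=(abs(P[...,0])<48)&(abs(P[...,1])<24)&(P[...,2]>0)&(P[...,2]<60)&(col.mean(-1)>80)&(np.ptp(col,-1)<25)
X=P[m];F=X[abs(X[:,1]-np.percentile(X[:,1],20))<3];print('face y',np.median(F[:,1]),len(F),np.percentile(X[:,1],[5,25,50,75,95]))
A=np.c_[F[:,0],F[:,2],np.ones(len(F))];print(np.linalg.lstsq(A,F[:,1],rcond=None)[0].round(3))
E
```

```text
bars scene [[-21.0, 8.3, -47.7], [29.8, 4.0, -47.7]]
bars scene [[-22.4, 6.5, -44.7], [28.2, 2.2, -44.7]]
bars top [[26.9, -6.7, -45.7], [-25.6, -5.1, -45.7]]
wall ends scene: near-right top corner [-54.3 -28.7 -12.7] far right [ 49.3 -27.9 -12.7] near-left [-49.2  16.4 -12.7]
face y -13.640371645728807 204 [-15.6858464  -14.23688252 -13.2253978  -11.5209893    3.04908969]
[-1.0000e-02 -1.0000e-02 -1.3694e+01]
```

Call:
{"method": "drive_tool", "body": {
  "steps": [
    [10,0.004,-0.015,0.0,0,0,0],
    [10,0.008,-0.015,0.043,0,0,0],
    [10,0.01,-0.015,0.086,0,0,0],
    [10,0.012,-0.015,0.12,0,0,0],
    [10,0.014,-0.015,0.15,0,0,0],
    [10,0.014,-0.015,0.15,0,0,0]
  ]
}}

```text
time_s: 12.7
position: [0.4422, -0.0301, 0.103]
tcp_rot: [[-0.981, -0.177, 0.086], [-0.176, 0.984, 0.016], [-0.087, 0.0, -0.996]]
force: [0.6, 0.1, -2.7]
opening: 0.249
grasp_force: 30.0
```

```bash
python3 - <<'E'
from ln import *
print(s['moment'])
plan([[lp(0,-3.5,8)],[lp(0,-3.5,0)]])
E
```

```text
12.7 [ 0.4422 -0.0301  0.103 ] [ -20.2   27.8  117.6    5.    30.4 -124.6] [ 0.6  0.1 -2.7] 21.67390525398975 30.011852639727294
err deg [  2.65 -34.97   6.35]
grasp in head mm [-154.4 -276.6  121.6]
lane coords [-0.6 -4.6 17.4]
[-0.0199079   0.15292451  0.01168516]
CALL
[10, 0.002, 0.009, 0.078, 0.0, -0.0, -0.0] rows 0.2
CALL
[10, 0.006, 0.0, 0.066, 0.0, 0.0, 0.0] rows 0.2
```

Call:
{"method": "drive_tool", "body": {
  "steps": [
    [10,0.002,0.005,0.04,0,0,0],
    [10,0.002,0.005,0.078,0,0,0],
    [10,0.005,0.005,0.1,0,0,0],
    [10,0.006,0.005,0.12,0,0,0],
    [10,0.006,0.005,0.12,0,0,0]
  ]
}}

```text
time_s: 13.2
position: [0.4428, -0.0294, 0.0889]
tcp_rot: [[-0.98, -0.177, 0.086], [-0.176, 0.984, 0.015], [-0.088, -0.0, -0.996]]
force: [-0.2, 0.8, -2.5]
opening: 0.25
grasp_force: 30.0
```

```bash
python3 - <<'E'
from ln import *
print(s['moment'])
E
```

```text
13.2 [ 0.4428 -0.0294  0.0889] [ -20.1   29.6  118.2    5.4   28.  -125. ] [-0.2  0.8 -2.5] 21.73810592655863 30.01206583561725
err deg [  2.64 -34.93   6.37]
grasp in head mm [-153.8 -275.9  107.5]
lane coords [ 0.1 -4.   3.2]
[ 0.02648011  0.15664153 -0.00128246]
```

Call:
{"method": "drive_tool", "body": {
  "steps": [
    [10,0,0,0.009,0,0,0],
    [10,0.001,0,0.018,0,0,0],
    [10,0.002,0,0.025,0,0,0],
    [10,0.002,0,0.025,0,0,0]
  ]
}}

```text
time_s: 13.6
position: [0.4435, -0.0296, 0.0865]
tcp_rot: [[-0.98, -0.177, 0.088], [-0.176, 0.984, 0.015], [-0.089, -0.001, -0.996]]
force: [0.9, 0.6, -1.0]
opening: 0.249
grasp_force: 30.0
```

Contact is beginning (weight coming off). A bit further.

Call:
{"method": "drive_tool", "body": {
  "steps": [
    [10,0,0,0.01,0,0,0],
    [10,0,0,0.017,0,0,0],
    [10,0,0,0.017,0,0,0]
  ]
}}

```text
time_s: 13.9
position: [0.4449, -0.0296, 0.0858]
tcp_rot: [[-0.98, -0.176, 0.092], [-0.176, 0.984, 0.014], [-0.093, -0.002, -0.996]]
force: [-0.3, 3.1, 14.7]
opening: 0.25
grasp_force: 30.0
```

Call:
{"method": "drive_tool", "body": {
  "steps": [
    [10,0,0,-0.015,0,0,0],
    [10,0,0,-0.015,0,0,0],
    [34,0,0,-0.015,0,0,0],
    [34,0,0,-0.015,0,0,0],
    [34,0,0,-0.015,0,0,0],
    [34,0,0,-0.015,0,0,0]
  ]
}}

```text
time_s: 14.5
position: [0.4427, -0.0294, 0.0857]
tcp_rot: [[-0.98, -0.177, 0.086], [-0.176, 0.984, 0.015], [-0.088, -0.0, -0.996]]
force: [-0.1, -0.1, 0.3]
opening: 0.389
grasp_force: 0.0
```

Call:
{"method": "drive_tool", "body": {
  "steps": [
    [34,0,0,-0.1,0,0,0],
    [34,0,0,-0.3,0,0,0],
    [34,0,0,-0.6,0,0,0],
    [34,0,0,-0.95,0,0,0],
    [34,0,0,-0.95,0,0,0]
  ]
}}

```text
time_s: 15.0
position: [0.4358, -0.0322, 0.2038]
tcp_rot: [[-0.979, -0.177, 0.097], [-0.177, 0.984, 0.012], [-0.097, -0.006, -0.995]]
force: [0.8, 0.0, -0.4]
opening: 0.391
grasp_force: 0.0
```

Call:
{"method": "drive_tool", "body": {
  "steps": [
    [34,0,0.4,-0.2,0,0,0],
    [34,0,0.8,-0.4,0,0,0],
    [34,0,1,-0.4,0,0,0],
    [34,0,1,-0.4,0,0,0]
  ]
}}

```text
time_s: 15.4
position: [0.406, 0.0889, 0.2472]
tcp_rot: [[-0.98, -0.182, 0.086], [-0.181, 0.983, 0.017], [-0.088, 0.001, -0.996]]
force: [0.6, -1.0, 0.1]
opening: 0.392
grasp_force: 0.0
```

Call:
{"method": "drive_tool", "body": {
  "steps": [
    [34,0,0.4,0,0,0,0],
    [34,0,0.8,0,0,0,0],
    [34,0,1,0,0,0,0],
    [34,0,1,0,0,0,0]
  ]
}}

```text
time_s: 15.8
position: [0.3857, 0.2057, 0.2461]
tcp_rot: [[-0.98, -0.181, 0.085], [-0.18, 0.983, 0.015], [-0.086, -0.0, -0.996]]
force: [-0.2, -0.2, -1.0]
opening: 0.394
grasp_force: 0.0
```

```bash
python3 - <<'E'
from rig import optics
from h import *
for n in('scene','top'):
    c=optics.capture(n);np.savez(f'pics/{n}7.npz',**c)
a=load('top7')['color'];b=load('scene7')['color']
def pan(i,u,v,w,h,s): return cv2.resize(i[v:v+h,u:u+w],None,fx=s,fy=s,interpolation=cv2.INTER_CUBIC)
cv2.imwrite('pics/rack7.png',np.hstack([pan(a,295,190,100,120,4),pan(b,170,160,180,216,2.2222)[:480]]))
from kin import LP,LY
iR=Ro.from_euler('z',-LY).as_matrix()
for n in('top7','scene7'):
    c=load(n);P=(cloud(c)-LP)@iR.T*1000
    for nm,y0 in(('grey',-3),('white',-83),('red',-163)):
        m=(abs(P[...,0])<50)&(abs(P[...,1]-y0)<20)&(P[...,2]>15)&(P[...,2]<60);X=P[m]
        print(n,nm,len(X),'y',np.percentile(X[:,1],[3,50,97]).round(1),'x',np.percentile(X[:,0],[1,99]).round(1),'ztop',np.percentile(X[:,2],99).round(1))
E
```

```text
top7 grey 323 y [-11.4  -0.1   9.4] x [-40.4  41. ] ztop 46.9
top7 white 332 y [-90.7 -78.7 -69.8] x [-40.2  40.3] ztop 46.6
top7 red 348 y [-170.7 -158.5 -149.7] x [-40.1  40. ] ztop 46.0
scene7 grey 429 y [-18.3 -12.8   4.1] x [-39.9  37.6] ztop 47.4
scene7 white 452 y [-97.  -91.4 -75.4] x [-40.6  37.8] ztop 48.6
scene7 red 481 y [-176.6 -169.9 -155.2] x [-41.   37.1] ztop 48.6
```

View pics/rack7.png

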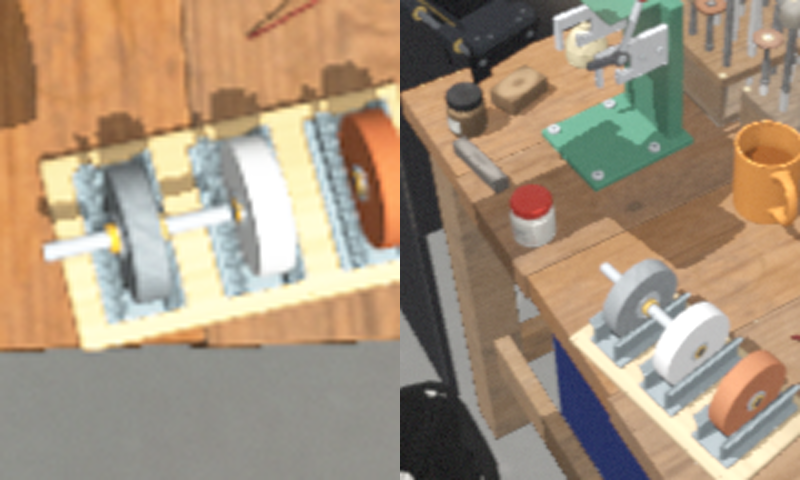

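The top panel shows the grey wheel upright in the free lane at (135,230) and parallel to the spares. The measured heights match the spares, and the gripper is clear. The scene panel shows the lever still open and the jars, stick and mug in place.

```bash
python3 -c "
from rig import order
print(order.hand_in())"
```

```text
the job is handed in; nothing more can be done
None
```

The wheel is out of the head and released, standing upright and fully home in the free lane; the lever is open, the spares and the items in view stayed put, and the job was handed in at about 16 s (no verdict returned).

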